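# Fit the adjustable wrench to the union nut and nip it up

### The arm

A 7-joint arm with a two-finger parallel gripper is mounted at the origin on a cart in front of the work surface, level with it; the furniture and walls round the work are solid. World frame = base frame: x ahead of the robot, y to its left, z up, the work surface at z = 0. Lengths are in m, angles in rad, forces in N, time in s.
With the tool pointing down it reaches from about 0.425 to 0.95 m from the base axis. Payload 16.7 kg.
Tool frame: the origin (TCP) lies midway between the tips of the shut fingers; the grasp point (between the pads) lies 19 mm behind it; z points along the fingers, y is the line along which they close (so a half turn about z gives the same grasp; the last joint's range is limited). The gripper opens to 94 mm and grips with 3 to 60 N. Pads are 16 mm wide; open, the fingers measure 119 mm over their backs; the gripper's body (75 mm by 177 mm) begins 78 mm behind the grasp point.
Start: joints at [-1.282, 0.426, 0.074, 1.606, -0.034, 1.111, -0.067], TCP at [0.287, 0.611, 0.205] pointing down, gripper open.
Joint ranges: [-2.85, 2.85], [-0.5, 2.14], [-1.23, 1.37], [0.21, 2.46], [-1.02, 4.16], [0.16, 2.05], [-2.73, 2.73]. Speed limits (rad/s): [1.89, 1.89, 2.39, 2.39, 3.01, 3.01, 3.01].

### API

Orientations are given as a rotation vector (axis times angle).
In Python, from workcell import bot, get_image, camera_model, sign_off gives the robot as it stands. The module is installed in compiled form; this text tells all that it offers.
- The arm moves only by the tool send_rows, never from a script. Its argument "series" is a list that holds one entry, the list of rows, each a list of 7 numbers: the turn, a rotation vector about the tool's x, y, z in degrees, then the shift along the tool's x, y, z in mm, then the opening, from 0 (shut) to 1 (fully open). In form: [[[wx, wy, wz, dx, dy, dz, fingers], ...]]. A call has 1 to 12 rows; each row shifts and turns the commanded pose from where the row before left it, along the tool's axes as they then stand; what a row does not reach is not made up. A row lasts 1/10 s, in which the tool goes at most 50 mm and 8.59 degrees, less where a joint would pass 70% of its speed; a pose out of reach is approached as far as the arm can. A call with a gripper value outside its range is refused whole. The fingers move at their own pace and stop on an object; "grip_force" is the grip in N (left out, the last holds). Time passes only in rows, so rows that do not move let the fingers close. It gives the time, the measured TCP pose, the force, the opening and the grip force at its end, in the units of the state.
- bot.get_state(): the state, without advancing time (a new reading comes with each control period).
- get_image(name): name is "scene" or "top" or "wrist"; returns the picture (384x512x3 uint8, red, green, blue); there is no depth.
- camera_model(name): a dict with "K" (3x3 intrinsics, pixels), "k1" (the pictures are not rectified: a ray, as slopes to the right and down, at radius r is drawn at 1 + k1 r^2 times it, then the intrinsics apply), "origin" and "attitude" of the camera in the world. Camera axes: x right, y down, z forward; pixel columns grow to the right and rows downward; lengths in m; the calibration is good to about 2 mm. A picture is of the moment at which its call begins: read the wrist's pose just before it. camera_model takes no time and is no camera call; for the wrist camera it gives the pose at the moment of the call.
- sign_off(): hands the job in; it is judged then, once.
The state is a dict: "time_s": time; "q": joint angles; "dq": joint speeds; "joint_efforts": joint torques, N m; "tcp_pos": TCP position; "eef_rot": TCP orientation; "contact_force": force on the tool from outside, world axes, zero at the start; "ft_torque": the same for the moment, N m; "finger_gap": finger opening in m; "gripper_force": force on a finger pad.
Only numpy, scipy, OpenCV 4.12 (cv2) and the standard library are available. Lean on these libraries where they do the work, as an engineer would, in place of code of your own. Each camera call takes 0.05 s, during which the arm holds its last target. There are 200 camera calls.

### The job

Roll the worm of the adjustable wrench, which already lies round the hexagonal union nut under the air regulator, until its jaws just fit the nut without turning the nut yet. Then pull the wrench's handle round to tighten the nut clockwise (seen from above) by one flat, a sixth of a turn. Leave the wrench lying flat round the nut with its jaws still fitted, let go, and leave the other things where they are.

Things in the scene. Friction and masses are not known exactly. Their poses are not given: they have to be found in the camera images.
- regulator: Fixed air regulator. Origin on the nut's axis at the work surface; front to its -x, roughly at the robot. Foot plate 30 mm thick, x -75..75, y -92..62 mm. Boxy body overhangs nut and jaws: x -5..70, y -58..58, z 100..256; bracket behind x 52..70. Gauge 13 mm out of its front. The worm lies just before that front: an upright gripper hits the body, so lean the tool back 35-50 deg.
- union_nut (a joint): Turn of the brass hexagon nut, rad, 0 at the start, growing clockwise seen from above (tightening). 27 mm across flats, 31 across corners, 16 high, standing on the foot plate (z 30 to 46 mm); at 0 two flats face the regulator's -x and +x. Stiff (about 0.35 N m all the way); stays where it is left.
- wrench: Loose steel adjustable wrench, 0.5 kg, flat on the foot plate, mouth round the nut, handle out to the regulator's -y side (robot's right). Origin: underside, centre line, where the nut's centre sits once the jaws fit; x to the mouth, y to the sliding jaw (robot's side), z up. Head 16 mm thick, x -62..15, y -27..34 mm, throat at x -17. Handle x -90..-213, y -12..12, z 3..13 mm, only air under it.
- jaw (a joint): Position of the sliding jaw, m: the mouth is 33 mm plus this value wide. At -0.006 the jaws just fit the nut; -0.001 to 0.002 at the start. The jaw moves only through the worm.
- worm (a joint): Turn of the worm, rad. Each radian moves the jaw 1 mm; growing values close the jaw. It stays where it is left and turns under about 3 N drawn across its rim.
- worm_center (a point): Centre of the worm: knurled dark roller, 20 mm in diameter, 20 mm long, beside the sliding jaw, axis along the wrench's y, its top 20.5 mm above the wrench's underside, 4.5 mm proud of the head. A closed fingertip pressed on its top with some 5 to 15 N and drawn towards the mouth (wrench +x) closes the jaw; drawn towards the handle it opens it. It takes several strokes.
- handle_end (a point): Centre of the hanging hole at the end of the wrench's handle, 200 mm from the wrench's origin, at half the handle's thickness.
- dark_case: Bystander: flat black case 60x85x26 mm, origin under its centre.
- tape_roll: Bystander: small dark roll of tape 55 mm across, 19 mm high, origin under its centre.
- belt_coil: Bystander: coiled brown belt 60 mm across, 28 mm high, origin under its centre.
- folding_key: Bystander: folding key tool 16x66x16 mm, origin under its centre.
- yellow_screwdriver: Bystander: yellow screwdriver 25x158x28 mm, origin under its centre.
- marker_pen: Bystander: white and green pen 17x135x16 mm, origin under its centre.

How it is judged:
By the outcome, as a careful person would: the job done as asked, in the order asked, and still so for the second after the job is handed in, with the robot touching nothing.
It also fails if it takes over 72 s, if anything falls off the work surface, if the arm or the gripper's body presses on something with over 40 N, if the wrist force passes 120 N, or if a joint passes its speed limit or range.

## Working session

There is one attempt and no reset: what is moved stays moved. The work goes in short steps, Python scripts to look and compute and a tool call to move; the robot and the scene stay as the last step left them, time stands still between calls to the robot, and variables do not carry over. Pictures are saved under pics/ and viewed, at most 10 in all, crops included, and the job is handed in when it is done.

Besides the shell and the picture viewer there is one more tool, called after "Call:" by a JSON object that holds its "name" and its "arguments". send_rows: Moves the arm, as the interface text tells. Its arguments: {"type":"object","properties":{"series":{"type":"array","items":{"type":"array","items":{"type":"array","items":{"type":"number"}}}},"grip_force":{"type":"number"}},"required":["series"]}

```bash
mkdir -p pics; cat > h.py <<'E'
import numpy as np, cv2
from scipy.spatial.transform import Rotation as R
from workcell import bot, get_image, camera_model, sign_off
def att(c):
    a=np.array(c["attitude"],float)
    return a if a.shape==(3,3) else (R.from_rotvec(a).as_matrix() if a.size==3 else R.from_quat(a).as_matrix())
def ray(c,u,v):
    K=np.array(c["K"]);d=np.array([(u-K[0,2])/K[0,0],(v-K[1,2])/K[1,1]]);s=d.copy()
    for _ in range(20): s=d/(1+c["k1"]*(s@s))
    return att(c)@np.array([s[0],s[1],1])
def onz(c,u,v,z):
    o=np.array(c["origin"]);r=ray(c,u,v);return o+r*(z-o[2])/r[2]
def proj(c,P):
    P=(np.atleast_2d(P)-np.array(c["origin"]))@att(c);s=P[:,:2]/P[:,2:]
    s=s*(1+c["k1"]*(s**2).sum(1,keepdims=True));K=np.array(c["K"])
    return s*[K[0,0],K[1,1]]+[K[0,2],K[1,2]]
def save(im,f): cv2.imwrite("pics/"+f,im[:,:,::-1])
E
python3 - <<'E'
from h import *
for n in("scene","top"):
    save(get_image(n),n+"0.png");print(n,camera_model(n))
print(bot.get_state())
E
```

```text
scene {'K': array([[400.85360543,   0.        , 254.26769933],
       [  0.        , 400.85360543, 192.36008377],
       [  0.        ,   0.        ,   1.        ]]), 'k1': -0.00856122779931872, 'origin': array([ 0.01268233, -0.47850392,  0.74434226]), 'attitude': array([-2.10988482,  1.15323851, -0.45422165])}
top {'K': array([[422.98946159,   0.        , 253.9587881 ],
       [  0.        , 422.98946159, 196.68760622],
       [  0.        ,   0.        ,   1.        ]]), 'k1': -0.12127127493184546, 'origin': array([ 0.2257233 , -0.08104439,  0.84359574]), 'attitude': array([-1.94999166,  2.04151112, -0.45015395])}
{'time_s': 0.1, 'q': array([-1.28153225,  0.42664603,  0.07383572,  1.60650978, -0.03409207,
        1.11075928, -0.06709865]), 'dq': array([-4.83787133e-04, -8.91840376e-05,  1.80411286e-03, -2.05303869e-03,
        8.33329926e-04,  8.69564667e-04,  7.27344321e-04]), 'joint_efforts': array([ 9.61994170e-03, -9.37480187e+01,  3.67661230e+00, -4.55036759e+01,
       -4.86979634e-02,  1.70344004e-02,  8.90400406e-05]), 'tcp_pos': array([0.28661467, 0.61072645, 0.2048754 ]), 'eef_rot': array([-6.83674246e-01, -3.06613517e+00,  1.65196896e-03]), 'contact_force': array([-0.12361307,  1.00358521, -0.98337257]), 'ft_torque': array([-0.01814187,  0.0280165 , -0.01980583]), 'gripper_force': 0.0, 'finger_gap': 0.09412887197554791}
```

View pics/scene0.png

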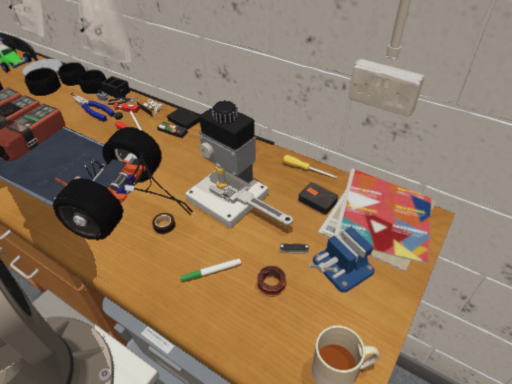

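View pics/top0.png

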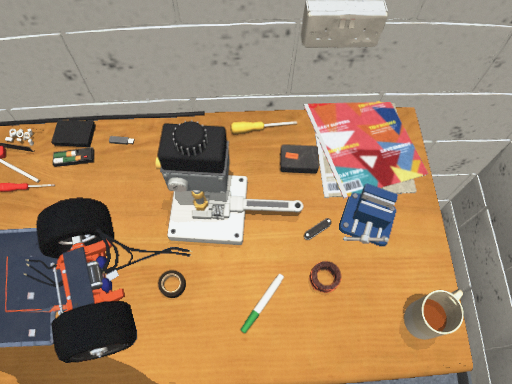

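```bash
python3 - <<'E'
from h import *
t=cv2.imread("pics/top0.png")[165:255,155:310];s=cv2.imread("pics/scene0.png")[150:240,175:300]
a=cv2.resize(t,None,fx=5,fy=5,interpolation=cv2.INTER_CUBIC)[:, :775]
cv2.imwrite("pics/ct.png",a);cv2.imwrite("pics/cs.png",cv2.resize(s,None,fx=6,fy=6,interpolation=cv2.INTER_CUBIC))
E
```

```text
(no output)
```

View pics/ct.png

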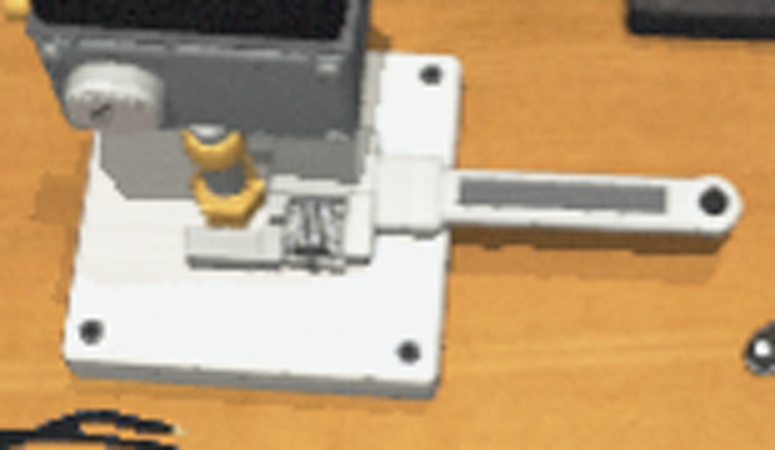

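View pics/cs.png

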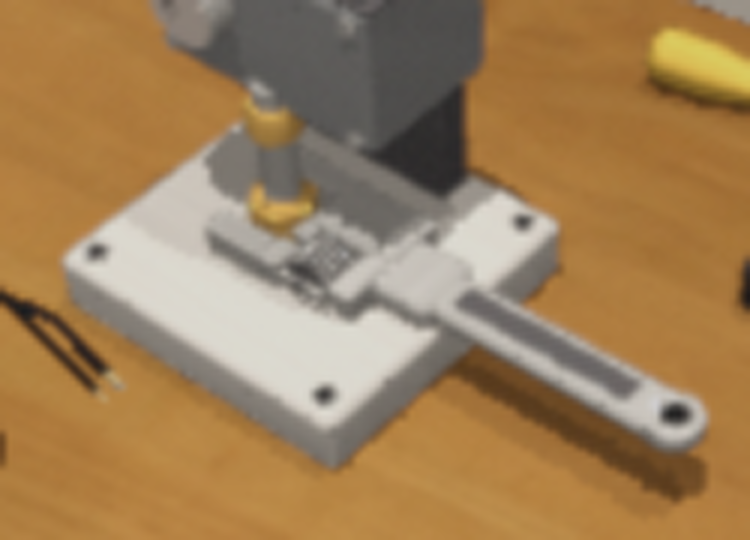

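```bash
python3 - <<'E'
from h import *
c=camera_model("top");s=camera_model("scene")
T=lambda x,y,z:(onz(c,155+(x+.5)/5-.5,165+(y+.5)/5-.5,z)*1e3).round(1)
S=lambda x,y,z:(onz(s,175+(x+.5)/6-.5,150+(y+.5)/6-.5,z)*1e3).round(1)
for n,t,q,z in [("bolt FL",(92,331),(97,251),.030),("bolt FR",(408,352),(325,394),.030),("bolt BR",(431,74),(523,222),.030),("hole",(713,202),(677,414),.043),("worm",(315,228),(335,252),.0505),("jaw tip near",(187,255),(210,240),.046),("nut",(228,205),(284,207),.046),("cornerFL",(65,355),(65,262),.03),("cornerFR",(437,382),(335,430),.03),("cBR",(462,58),(558,228),.03)]:
    print(n,T(*t,z),S(*q,z))
E
```

```text
bolt FL [522.3  60.9  30. ] [520.4  61.   30. ]
bolt FR [507.8 -67.8  30. ] [506.1 -68.   30. ]
bolt BR [633.3 -81.6  30. ] [630.7 -82.2  30. ]
hole [ 562.9 -195.7   43. ] [ 561.2 -196.8   43. ]
worm [555.4 -32.1  50.5] [557.3 -37.8  50.5]
jaw tip near [547.6  20.3  46. ] [539.   13.2  46. ]
nut [569.    3.7  46. ] [571.3  -1.2  46. ]
cornerFL [512.3  71.7  30. ] [508.1  68.3  30. ]
cornerFR [494.6 -79.1  30. ] [492.8 -82.3  30. ]
cBR [640.5 -95.3  30. ] [635.5 -96.8  30. ]
```

```bash
cat >> h.py <<'E'
th=-0.111; RR=np.array([[np.cos(th),-np.sin(th),0],[np.sin(th),np.cos(th),0],[0,0,1]]); O=np.array([.5784,.0045,0])
reg=lambda p:RR.T@(np.array(p)-O)
world=lambda p:RR@np.array(p)+O
def goal(lean,yaw=0):  # tool y along wrench +x (reg y turned by yaw deg), z leaning forward
    Ry=R.from_euler('z',yaw,degrees=True).as_matrix()@RR
    f=Ry@[1,0,0];y=Ry@[0,1,0];a=np.radians(lean)
    z=np.sin(a)*f-np.cos(a)*np.array([0,0,1]);return np.c_[np.cross(y,z),y,z]
def plan(pos=None,G=None):
    s=bot.get_state();C=R.from_rotvec(s["eef_rot"]).as_matrix()
    print("t",round(s["time_s"],2),"tcp",(s["tcp_pos"]*1e3).round(1),"reg",(reg(s["tcp_pos"])*1e3).round(1),"F",s["contact_force"].round(1),"gap",round(s["finger_gap"],4))
    if G is not None: print("rot tool deg",np.degrees(R.from_matrix(C.T@G).as_rotvec()).round(2))
    if pos is not None: print("shift now-frame mm",(C.T@(np.array(pos)-s["tcp_pos"])*1e3).round(1))
    if pos is not None and G is not None: print("shift goal-frame mm",(G.T@(np.array(pos)-s["tcp_pos"])*1e3).round(1))
E
python3 - <<'E'
from h import *
c=camera_model("top")
T=lambda x,y,z:onz(c,155+(x+.5)/5-.5,165+(y+.5)/5-.5,z)
for p in((462,191),(665,200),(713,202)): print((reg(T(*p,.043))*1e3).round(1))
for n,u,v,z in(("tape",172,284,.01),("belt",325,277,.014),("key",317,229,.008),("penA",280,278,.008),("penB",245,328,.008),("case",299,158,.02)): print(n,(onz(c,u,v,z)*1e3).round(0))
for p in((.43,.3,.205),(.45,-.04,.2)): plan(p,goal(45))
E
```

```text
[  4.8 -97.   43. ]
[   6.4 -180.8   43. ]
[   6.8 -200.7   43. ]
tape [417.  64.  10.]
belt [ 416. -242.   14.]
key [ 521. -238.    8.]
penA [ 420. -152.    8.]
penB [326. -78.   8.]
case [ 686. -213.   20.]
t 0.1 tcp [286.6 610.7 204.9] reg [-357.1  570.2  204.9] F [-0.1  1.  -1. ] gap 0.0941
rot tool deg [ -7.43 -44.59 -17.78]
shift now-frame mm [-2.618e+02 -2.204e+02  1.000e-01]
shift goal-frame mm [-125.2 -292.9  125. ]
t 0.1 tcp [286.6 610.7 204.9] reg [-357.1  570.2  204.9] F [-0.1  1.  -1. ] gap 0.0941
rot tool deg [ -7.43 -44.59 -17.78]
shift now-frame mm [-424.4 -519.7    5.5]
shift goal-frame mm [-162.3 -628.6  169.2]
```

Call:
{"name": "send_rows", "arguments": {"series": [[[0,0,0,-37,-31.5,0,0],[0,0,0,-37,-31.5,0,0],[0,0,0,-37,-31.5,0,0],[0,0,0,-37,-31.5,0,0],[0,0,0,-37,-31.5,0,0],[0,0,0,-37,-31.5,0,0],[0,0,0,-37,-31.5,0,0]]], "grip_force": 20}}

```text
time_s: 0.8
tcp_pos: [0.4279, 0.2994, 0.2054]
eef_rot: [-0.684, -3.066, 0.0]
contact_force: [1.2, 0.7, 0.1]
finger_gap: 0.0412
gripper_force: 0.0
```

Call:
{"name": "send_rows", "arguments": {"series": [[[0,0,0,-18,-33,0,0],[0,0,0,-18,-33,0,0],[0,0,0,-18,-33,0,0],[0,0,0,-18,-33,0,0],[0,0,0,-18,-33,0,0],[0,0,0,-18,-33,0,0],[0,0,0,-18,-33,0,0],[0,0,0,-18,-33,0,0],[0,0,0,-18,-33,0,0]]]}}

```text
time_s: 1.7
tcp_pos: [0.4477, -0.0378, 0.2055]
eef_rot: [0.684, 3.066, 0.0]
contact_force: [0.6, 0.5, 0.5]
finger_gap: 0.0003
gripper_force: 0.0
```

Call:
{"name": "send_rows", "arguments": {"series": [[[-1,-5.6,-2.2,0,0,0,0],[-1,-5.6,-2.2,0,0,0,0],[-1,-5.6,-2.2,0,0,0,0],[-1,-5.6,-2.2,0,0,0,0],[-1,-5.6,-2.2,0,0,0,0],[-1,-5.6,-2.2,0,0,0,0],[-0.5,-5.5,-2.2,0,0,0,0],[-0.5,-5.5,-2.2,0,0,0,0]]]}}

```text
time_s: 2.5
tcp_pos: [0.4333, -0.0289, 0.2174]
eef_rot: [0.289, 2.617, 0.024]
contact_force: [0.3, 0.3, -0.3]
finger_gap: 0.0006
gripper_force: 0.0
```

```bash
python3 - <<'E'
from h import *
plan(world([-.018,-.042,.075]),goal(45,1))
c=camera_model("wrist");save(get_image("wrist"),"w1.png")
print(c); print(proj(c,[world([-.018,-.042,.05]),world([0,0,.046]),world([.003,-.2,.04])]).round(0))
E
```

```text
t 2.5 tcp [433.3 -28.9 217.4] reg [-140.5  -49.2  217.4] F [ 0.3  0.3 -0.3] gap 0.0006
rot tool deg [ -0.52 -15.84  -7.39]
shift now-frame mm [-36.9   8.3 184.1]
shift goal-frame mm [ 14.    5.1 187.4]
{'K': array([[320.244514  ,   0.        , 253.98863658],
       [  0.        , 320.244514  , 187.38452248],
       [  0.        ,   0.        ,   1.        ]]), 'k1': -0.05435221261070719, 'origin': array([ 0.28820347, -0.00894223,  0.34314549]), 'attitude': array([1.97841697, 1.56941781, 0.68820034])}
[[260. 187.]
 [293. 191.]
 [142. 207.]]
```

Call:
{"name": "send_rows", "arguments": {"series": [[[0,-4,-1.9,3,1,25,0],[0,-4,-1.8,3,1,25,0],[0,-4,-1.8,3,1,25,0],[-0.5,-3.8,-1.8,3,1,25,0],[0,0,0,0,0,0,0]]]}}

```text
time_s: 3.05
tcp_pos: [0.418, -0.0212, 0.2243]
eef_rot: [0.261, 2.607, 0.056]
contact_force: [0.7, 0.3, -0.2]
finger_gap: 0.0004
gripper_force: 0.0
```

```bash
python3 - <<'E'
from h import *
plan(world([-.018,-.042,.075]),goal(45,1)); print(bot.get_state()["q"].round(2))
c=camera_model("wrist");im=get_image("wrist");save(im,"w2.png")
print(proj(c,[world([-.018,-.042,.05]),world([0,0,.046]),world([.003,-.2,.04])]).round(0))
u=proj(c,world([-.018,-.042,.05]))[0].astype(int);x,y=max(u[0]-90,0),max(u[1]-80,0)
print(x,y);save(cv2.resize(im[y:y+160,x:x+200],None,fx=3.7,fy=3.7,interpolation=cv2.INTER_CUBIC),"w2c.png")
E
```

```text
t 3.05 tcp [418.  -21.2 224.3] reg [-156.6  -43.3  224.3] F [ 0.7  0.3 -0.2] gap 0.0004
rot tool deg [  1.19 -15.22  -6.89]
shift now-frame mm [-46.4  -3.  198.3]
shift goal-frame mm [  7.6  -1.1 203.6]
[ 0.43 -0.33 -0.48  2.46 -0.24  0.46  1.49]
[[250. 191.]
 [282. 195.]
 [135. 210.]]
160 111
```

View pics/w2c.png

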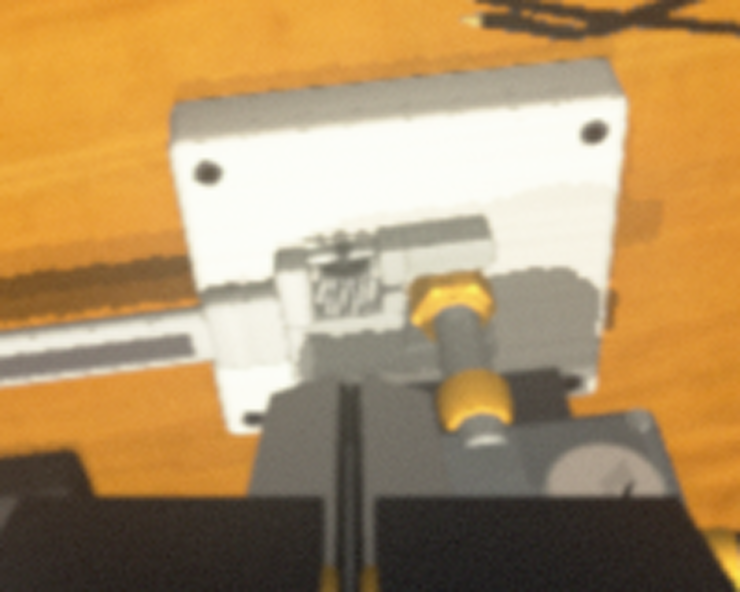

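```bash
python3 - <<'E'
from h import *
plan(world([-.050,-.042,.12]),goal(42,1))
c=camera_model("wrist")
for p,z in(((345,285),.0505),((208,173),.03),((594,131),.03),((450,296),.046),((492,220),.046)): print((reg(onz(c,160+(p[0]+.5)/3.7-.5,111+(p[1]+.5)/3.7-.5,z))*1e3).round(1))
E
```

```text
t 3.1 tcp [418.2 -21.  224.3] reg [-156.4  -43.1  224.3] F [ 0.5 -0.9  0.3] gap 0.0007
rot tool deg [  1.38 -12.23  -6.83]
shift now-frame mm [-40.7  -1.3 143.3]
shift goal-frame mm [ -9.2  -0.8 148.7]
[-24.  -38.2  50.5]
[-62.8 -79.9  30. ]
[-63.1  50.9  30. ]
[-8.8 -1.  46. ]
[-42.4  13.5  46. ]
```

Call:
{"name": "send_rows", "arguments": {"series": [[[0,0,0,-13,0,20,0],[0,0,0,-7,0,30,0],[0,-3,-1.7,-7,0,30,0],[0.5,-3,-1.7,-7,0,30,0],[0.5,-3,-1.7,-4,0,20,0],[0,-3,-1.7,0,0,10,0],[0,0,0,0,0,0,0]]]}}

```text
time_s: 3.8
tcp_pos: [0.4848, -0.0421, 0.1528]
eef_rot: [0.2, 2.56, -0.043]
contact_force: [-0.8, -0.4, 0.4]
finger_gap: 0.0003
gripper_force: 0.0
```

```bash
python3 - <<'E'
from h import *
plan(world([-.014,-.045,.066]),goal(42,1)); print(bot.get_state()["q"].round(2))
E
```

```text
t 3.8 tcp [484.8 -42.1 152.8] reg [-87.9 -56.7 152.8] F [-0.8 -0.4  0.4] gap 0.0003
rot tool deg [-1.52 -9.08 -3.09]
shift now-frame mm [-14.3  13.7 112.9]
shift goal-frame mm [  3.1  10.4 114.1]
[ 0.94 -0.02 -1.05  2.46  0.71  0.18  0.63]
```

Call:
{"name": "send_rows", "arguments": {"series": [[[0,0,0,-10,4,15,0],[0,0,0,-10,4,15,0],[0,0,0,-4,4,15,0],[0,0,0,0,2,15,0]]]}}

```text
time_s: 4.2
tcp_pos: [0.5316, -0.0363, 0.1167]
eef_rot: [0.201, 2.566, -0.045]
contact_force: [-0.3, 0.1, 0.1]
finger_gap: 0.0007
gripper_force: 0.0
```

```bash
python3 - <<'E'
from h import *
plan(world([-.014,-.045,.066]),goal(40,1)); print(bot.get_state()["q"].round(2))
E
```

```text
t 4.2 tcp [531.6 -36.3 116.7] reg [-42.  -45.8 116.7] F [-0.3  0.1  0.1] gap 0.0007
rot tool deg [-1.59 -7.45 -3.11]
shift now-frame mm [ 3.7  1.5 57.8]
shift goal-frame mm [11.1  0.3 56.9]
[ 0.79  0.21 -1.    2.4   1.41  0.34 -0.05]
```

Call:
{"name": "send_rows", "arguments": {"series": [[[-0.5,-2.5,-1,2,0,12,0],[-0.5,-2.5,-1,2,0,12,0],[-0.5,-2.5,-1,2,0,12,0],[0,0,0,2,0,10,0],[0,0,0,0,0,0,0]]]}}

```text
time_s: 4.7
tcp_pos: [0.5469, -0.0415, 0.0776]
eef_rot: [0.136, 2.488, -0.054]
contact_force: [0.4, 0.5, -0.2]
finger_gap: 0.0006
gripper_force: 0.0
```

```bash
python3 - <<'E'
from h import *
plan(world([-.014,-.045,.056]),goal(40,1)); print(bot.get_state()["q"].round(2))
im=get_image("wrist");save(im,"w3.png");c=camera_model("wrist")
u=proj(c,world([-.02,-.04,.05]))[0].astype(int);x,y=max(u[0]-100,0),max(u[1]-80,0)
print(u,x,y);save(cv2.resize(im[y:y+160,x:x+200],None,fx=3.7,fy=3.7,interpolation=cv2.INTER_CUBIC),"w3c.png")
E
```

```text
t 4.7 tcp [546.9 -41.5  77.6] reg [-26.2 -49.2  77.6] F [ 0.4  0.5 -0.2] gap 0.0006
rot tool deg [-0.91 -2.75 -0.58]
shift now-frame mm [ 3.3  4.4 24.6]
shift goal-frame mm [ 4.4  4.  24.4]
[ 0.89  0.46 -1.16  2.46  1.94  0.59 -0.42]
[268 194] 168 114
```

View pics/w3c.png

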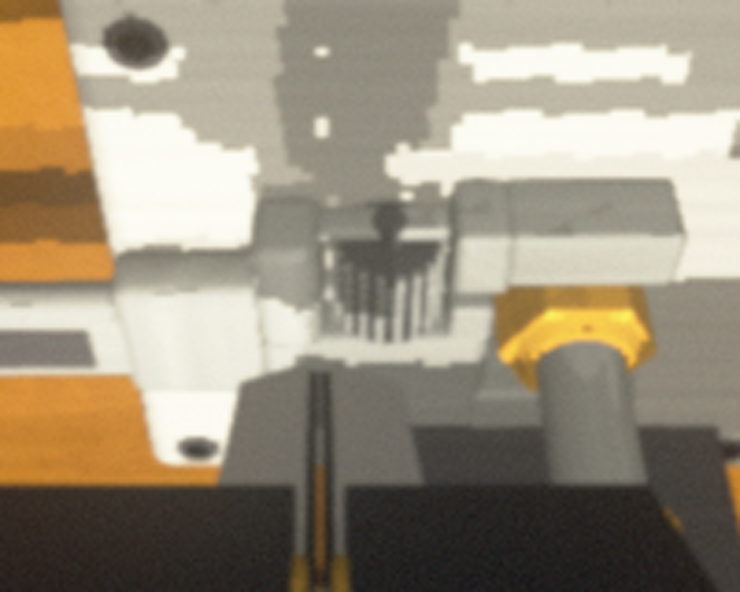

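```bash
python3 - <<'E'
from h import *
c=camera_model("wrist")
for p,z in(((388,242),.0505),((388,340),.0505),((600,287),.046),((320,372),.06)): print((reg(onz(c,168+(p[0]+.5)/3.7-.5,114+(p[1]+.5)/3.7-.5,z))*1e3).round(1))
s=bot.get_state();x=R.from_rotvec(s["eef_rot"]).as_matrix()
for d in(-8,0,8): print(d,((proj(c,s["tcp_pos"]+x[:,0]*d/1e3)-[168,114])*3.7).round(0))
plan(world([-.014,-.050,.056]),goal(38,1))
E
```

```text
[-36.  -38.4  50.5]
[ -7.6 -37.1  50.5]
[-18.3   1.7  46. ]
[-10.7 -49.9  60. ]
-8 [[323. 458.]]
0 [[323. 412.]]
8 [[323. 365.]]
t 4.75 tcp [547.1 -41.4  78.6] reg [-26.  -49.   78.6] F [ 0.2  0.  -0.5] gap 0.0006
rot tool deg [-0.91 -0.67 -0.54]
shift now-frame mm [ 4.2 -0.8 25.2]
shift goal-frame mm [ 4.5 -1.2 25.2]
```

Call:
{"name": "send_rows", "arguments": {"series": [[[0,0,0,2,0.5,9,0],[0,0,0,2,0.5,9,0],[0,0,0,0,0,3,0],[0,0,0,0,0,0,0]]]}}

```text
time_s: 5.15
tcp_pos: [0.5577, -0.0418, 0.0614]
eef_rot: [0.133, 2.483, -0.057]
contact_force: [-0.1, -0.2, 0.3]
finger_gap: 0.0005
gripper_force: 0.0
```

```bash
python3 - <<'E'
from h import *
plan(world([-.013,-.048,.0555]),goal(38,1)); print(bot.get_state()["q"].round(2))
E
```

```text
t 5.15 tcp [557.7 -41.8  61.4] reg [-15.4 -48.3  61.4] F [-0.1 -0.2  0.3] gap 0.0005
rot tool deg [-0.95 -0.44 -0.46]
shift now-frame mm [1.6 0.3 6.2]
shift goal-frame mm [1.7 0.2 6.2]
[ 0.86  0.54 -1.14  2.45  2.    0.65 -0.45]
```

Call:
{"name": "send_rows", "arguments": {"series": [[[0,0,0,1.2,0,2.2,0],[0,0,0,1.2,0,2.2,0],[0,0,0,0,0,0,0]]]}}

```text
time_s: 5.45
tcp_pos: [0.5585, -0.0426, 0.0566]
eef_rot: [0.136, 2.482, -0.056]
contact_force: [0.6, -0.2, 0.5]
finger_gap: 0.0006
gripper_force: 0.0
```

Call:
{"name": "send_rows", "arguments": {"series": [[[0,0,0,0.6,0,0.8,0],[0,0,0,0,0,0,0]]]}}

```text
time_s: 5.65
tcp_pos: [0.5585, -0.0426, 0.0556]
eef_rot: [0.136, 2.482, -0.055]
contact_force: [0.1, 0.0, -0.8]
finger_gap: 0.0004
gripper_force: 0.0
```

Call:
{"name": "send_rows", "arguments": {"series": [[[0,0,0,0.6,0,0.8,0],[0,0,0,0,0,0,0]]]}}

```text
time_s: 5.85
tcp_pos: [0.5586, -0.0425, 0.0546]
eef_rot: [0.136, 2.482, -0.055]
contact_force: [0.7, -0.0, -0.1]
finger_gap: 0.0009
gripper_force: 0.0
```

Call:
{"name": "send_rows", "arguments": {"series": [[[0,0,0,0.6,0,0.8,0],[0,0,0,0,0,0,0]]]}}

```text
time_s: 6.05
tcp_pos: [0.5587, -0.0425, 0.0536]
eef_rot: [0.136, 2.482, -0.055]
contact_force: [-0.3, -0.0, 0.6]
finger_gap: 0.0012
gripper_force: 0.0
```

Call:
{"name": "send_rows", "arguments": {"series": [[[0,0,0,0.6,0,0.8,0],[0,0,0,0,0,0,0]]]}}

```text
time_s: 6.25
tcp_pos: [0.5587, -0.0425, 0.0526]
eef_rot: [0.136, 2.482, -0.055]
contact_force: [-0.4, -0.8, 0.4]
finger_gap: 0.0003
gripper_force: 0.0
```

Call:
{"name": "send_rows", "arguments": {"series": [[[0,0,0,0.6,0,0.8,0],[0,0,0,0,0,0,0]]]}}

```text
time_s: 6.45
tcp_pos: [0.5588, -0.0425, 0.0517]
eef_rot: [0.136, 2.482, -0.055]
contact_force: [0.4, -0.7, 1.4]
finger_gap: 0.0008
gripper_force: 0.6
```

Call:
{"name": "send_rows", "arguments": {"series": [[[0,0,0,0.6,0,0.8,0],[0,0,0,0,0,0,0]]]}}

```text
time_s: 6.65
tcp_pos: [0.559, -0.0425, 0.0509]
eef_rot: [0.135, 2.481, -0.056]
contact_force: [-3.8, -0.6, 9.1]
finger_gap: 0.0006
gripper_force: 4.4
```

Call:
{"name": "send_rows", "arguments": {"series": [[[0,0,0,0,2,0,0],[0,0,0,0,2,0,0]]]}}

```text
time_s: 6.85
tcp_pos: [0.5595, -0.0399, 0.051]
eef_rot: [0.138, 2.48, -0.059]
contact_force: [-2.3, -7.2, 8.5]
finger_gap: 0.0
gripper_force: 5.7
```

Call:
{"name": "send_rows", "arguments": {"series": [[[0,0,0,0,2,0,0],[0,0,0,0,2,0,0]]]}}

```text
time_s: 7.05
tcp_pos: [0.56, -0.0382, 0.0511]
eef_rot: [0.141, 2.48, -0.064]
contact_force: [-11.4, -21.1, 22.7]
finger_gap: 0.0002
gripper_force: 15.6
```

Call:
{"name": "send_rows", "arguments": {"series": [[[0,0,0,0,-3,-2,0],[0,0,0,-3,0,-4,0],[0,0,0,-3,0,-4,0],[0,0,0,-3,0,-4,0],[0,0,0,0,0,-8,0]]]}}

```text
time_s: 7.55
tcp_pos: [0.5533, -0.0363, 0.0742]
eef_rot: [0.136, 2.481, -0.055]
contact_force: [-0.2, 0.1, 0.1]
finger_gap: 0.0003
gripper_force: 0.0
```

```bash
python3 - <<'E'
from h import *
plan(world([-.013,-.048,.0555]),goal(38,1)); print(bot.get_state()["q"].round(2))
im=get_image("wrist");save(im,"w4.png");c=camera_model("wrist")
u=proj(c,world([-.02,-.03,.05]))[0].astype(int);x,y=max(u[0]-90,0),max(u[1]-80,0)
print(u,x,y);save(cv2.resize(im[y:y+150,x:x+190],None,fx=4,fy=4,interpolation=cv2.INTER_CUBIC),"w4c.png")
E
```

```text
t 7.55 tcp [553.3 -36.3  74.2] reg [-20.4 -43.3  74.2] F [-0.2  0.1  0.1] gap 0.0003
rot tool deg [-0.9  -0.34 -0.59]
shift now-frame mm [ 5.5 -4.5 19.3]
shift goal-frame mm [ 5.7 -4.8 19.2]
[ 0.86  0.49 -1.16  2.45  1.96  0.62 -0.44]
[275 193] 185 113
```

View pics/w4c.png

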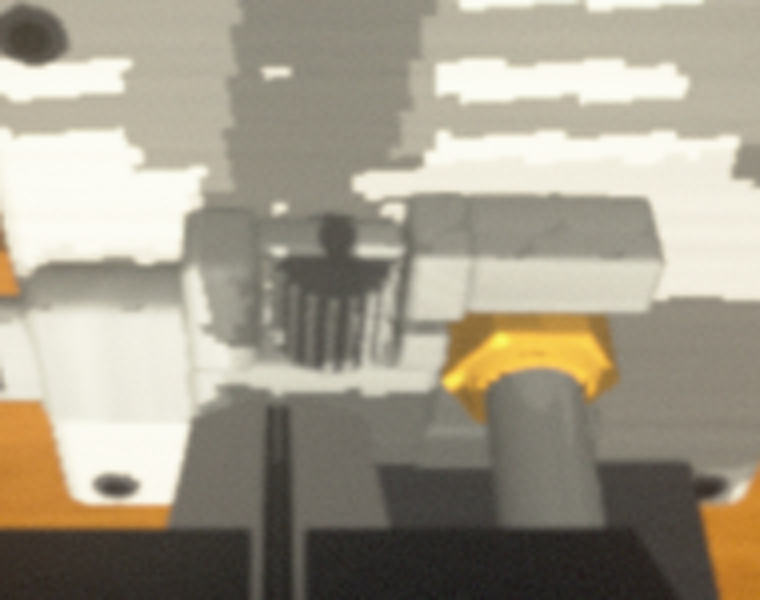

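```bash
python3 - <<'E'
from h import *
c=camera_model("wrist");s=bot.get_state();X=R.from_rotvec(s["eef_rot"]).as_matrix()
for d in((-8,0,0),(0,0,0),(8,0,0),(8,11,0),(8,-11,0),(8,11,-10),(8,-11,-10),(4,0,-2)): print(d,((proj(c,s["tcp_pos"]+X@np.array(d)/1e3)-[185,113])*4).round(0))
for p,z in(((333,260),.0505),((333,365),.0505),((280,300),.0405),((405,300),.046),((335,255),.0505),((285,260),.04),((390,260),.04),((560,312),.046),((664,262),.046),((450,385),.046),((615,365),.046),((31,35),.03)): print(p,(reg(onz(c,185+(p[0]+.5)/4-.5,113+(p[1]+.5)/4-.5,z))*1e3).round(1))
print(reg(c["origin"]))
E
```

```text
(-8, 0, 0) [[281. 499.]]
(0, 0, 0) [[281. 450.]]
(8, 0, 0) [[281. 399.]]
(8, 11, 0) [[355. 399.]]
(8, -11, 0) [[207. 399.]]
(8, 11, -10) [[360. 421.]]
(8, -11, -10) [[203. 421.]]
(4, 0, -2) [[281. 429.]]
(333, 260) [-36.9 -35.8  50.5]
(333, 365) [ -9.7 -34.9  50.5]
(280, 300) [-14.7 -43.9  40.5]
(405, 300) [-21.7 -23.4  46. ]
(335, 255) [-38.  -35.5  50.5]
(285, 260) [-24.6 -43.1  40. ]
(390, 260) [-24.7 -25.8  40. ]
(560, 312) [-18.7   2.5  46. ]
(664, 262) [-31.6  16.8  46. ]
(450, 385) [  2.4 -13.5  46. ]
(615, 365) [-3.9 14.7 46. ]
(31, 35) [-63.4 -80.5  30. ]
[-0.1847395  -0.04341258  0.17728093]
```

Call:
{"name": "send_rows", "arguments": {"series": [[[0,0,0,2.7,4.8,8.5,0],[0,0,0,2.7,0,7.5,0],[0,0,0,0,0,0,0]]]}}

```text
time_s: 7.9
tcp_pos: [0.5587, -0.0324, 0.0567]
eef_rot: [0.136, 2.483, -0.054]
contact_force: [0.6, -0.2, 0.1]
finger_gap: 0.0004
gripper_force: 0.0
```

Call:
{"name": "send_rows", "arguments": {"series": [[[0,0,0,0.6,0,0.8,0],[0,0,0,0,0,0,0]]]}}

```text
time_s: 8.1
tcp_pos: [0.5588, -0.0326, 0.0565]
eef_rot: [0.136, 2.482, -0.055]
contact_force: [0.3, 0.6, 0.4]
finger_gap: 0.0004
gripper_force: 0.0
```

Call:
{"name": "send_rows", "arguments": {"series": [[[0,0,0,0.6,0,0.8,0],[0,0,0,0,0,0,0]]]}}

```text
time_s: 8.3
tcp_pos: [0.559, -0.0327, 0.0556]
eef_rot: [0.136, 2.482, -0.056]
contact_force: [0.4, 0.7, -0.5]
finger_gap: 0.0005
gripper_force: 0.2
```

Call:
{"name": "send_rows", "arguments": {"series": [[[0,0,0,0.6,0,0.8,0],[0,0,0,0,0,0,0]]]}}

```text
time_s: 8.5
tcp_pos: [0.5592, -0.0326, 0.0547]
eef_rot: [0.136, 2.481, -0.055]
contact_force: [0.5, 0.1, 3.1]
finger_gap: 0.0005
gripper_force: 1.5
```

Call:
{"name": "send_rows", "arguments": {"series": [[[0,0,0,0.4,0,0.5,0],[0,0,0,0,0,0,0]]]}}

```text
time_s: 8.7
tcp_pos: [0.5593, -0.0326, 0.0542]
eef_rot: [0.135, 2.481, -0.055]
contact_force: [-0.9, 1.0, 6.7]
finger_gap: 0.0003
gripper_force: 2.9
```

Call:
{"name": "send_rows", "arguments": {"series": [[[0,0,0,0,1.5,0,0],[0,0,0,0,1.5,0,0]]]}}

```text
time_s: 8.9
tcp_pos: [0.5596, -0.0307, 0.0541]
eef_rot: [0.137, 2.481, -0.058]
contact_force: [-3.0, -5.3, 9.1]
finger_gap: 0.0002
gripper_force: 4.9
```

Call:
{"name": "send_rows", "arguments": {"series": [[[0,0,0,0,1.5,0,0],[0,0,0,0,1.5,0,0]]]}}

```text
time_s: 9.1
tcp_pos: [0.5601, -0.0276, 0.0543]
eef_rot: [0.137, 2.48, -0.058]
contact_force: [-3.8, -3.9, 11.4]
finger_gap: 0.0005
gripper_force: 5.6
```

Call:
{"name": "send_rows", "arguments": {"series": [[[0,0,0,0,1.5,0,0],[0,0,0,0,1.5,0,0]]]}}

```text
time_s: 9.3
tcp_pos: [0.5604, -0.0243, 0.0543]
eef_rot: [0.136, 2.481, -0.057]
contact_force: [-1.5, -2.8, 7.6]
finger_gap: 0.0006
gripper_force: 3.3
```

Call:
{"name": "send_rows", "arguments": {"series": [[[0,0,0,0,1.5,0,0],[0,0,0,0,1.5,0,0]]]}}

```text
time_s: 9.5
tcp_pos: [0.5607, -0.0209, 0.0541]
eef_rot: [0.136, 2.481, -0.056]
contact_force: [-0.2, 0.8, 3.3]
finger_gap: 0.0004
gripper_force: 1.3
```

Call:
{"name": "send_rows", "arguments": {"series": [[[0,0,0,0,1.5,0,0],[0,0,0,0,0,0,0]]]}}

```text
time_s: 9.7
tcp_pos: [0.5604, -0.0188, 0.0537]
eef_rot: [0.135, 2.482, -0.055]
contact_force: [1.4, 1.4, 0.4]
finger_gap: 0.0004
gripper_force: 0.4
```

Call:
{"name": "send_rows", "arguments": {"series": [[[0,0,0,-2.4,0,-3.2,0],[0,0,0,0,-16,0,0],[0,0,0,1.4,0,1.9,0],[0,0,0,1,0,1.3,0],[0,0,0,0,2,0,0],[0,0,0,0,2,0,0],[0,0,0,0,2,0,0]]]}}

```text
time_s: 10.4
tcp_pos: [0.5599, -0.0295, 0.0542]
eef_rot: [0.137, 2.481, -0.057]
contact_force: [-4.1, -5.7, 11.6]
finger_gap: 0.0001
gripper_force: 5.8
```

Call:
{"name": "send_rows", "arguments": {"series": [[[0,0,0,0,2,0,0],[0,0,0,0,2,0,0]]]}}

```text
time_s: 10.6
tcp_pos: [0.5604, -0.025, 0.0543]
eef_rot: [0.136, 2.481, -0.056]
contact_force: [-2.1, -3.3, 6.8]
finger_gap: 0.0008
gripper_force: 3.4
```

Call:
{"name": "send_rows", "arguments": {"series": [[[0,0,0,0,2,0,0],[0,0,0,0,2,0,0]]]}}

```text
time_s: 10.8
tcp_pos: [0.5606, -0.0205, 0.0541]
eef_rot: [0.135, 2.481, -0.055]
contact_force: [-0.4, -0.8, 2.9]
finger_gap: 0.0003
gripper_force: 1.0
```

Call:
{"name": "send_rows", "arguments": {"series": [[[0,0,0,-2.4,0,-3.2,0],[0,0,0,0,-15,0,0],[0,0,0,1.4,0,1.9,0],[0,0,0,1,0,1.3,0],[0,0,0,0,2,0,0],[0,0,0,0,2,0,0],[0,0,0,0,2,0,0]]]}}

```text
time_s: 11.5
tcp_pos: [0.5597, -0.0305, 0.0542]
eef_rot: [0.137, 2.481, -0.057]
contact_force: [-3.2, -6.8, 9.8]
finger_gap: 0.0007
gripper_force: 5.2
```

Call:
{"name": "send_rows", "arguments": {"series": [[[0,0,0,0,2,0,0],[0,0,0,0,2,0,0]]]}}

```text
time_s: 11.7
tcp_pos: [0.5603, -0.026, 0.0544]
eef_rot: [0.136, 2.48, -0.057]
contact_force: [-2.0, -2.5, 8.9]
finger_gap: 0.0001
gripper_force: 4.4
```

Call:
{"name": "send_rows", "arguments": {"series": [[[0,0,0,0,2,0,0],[0,0,0,0,2,0,0],[0,0,0,-3,0,-4,0]]]}}

```text
time_s: 12.0
tcp_pos: [0.5598, -0.0211, 0.0584]
eef_rot: [0.135, 2.483, -0.053]
contact_force: [-0.0, 0.1, 0.7]
finger_gap: 0.0003
gripper_force: 0.0
```

```bash
python3 - <<'E'
from h import *
plan(); im=get_image("wrist");save(im,"w5.png");c=camera_model("wrist")
u=proj(c,world([-.02,-.02,.05]))[0].astype(int);x,y=max(u[0]-95,0),max(u[1]-80,0)
print(u,x,y);save(cv2.resize(im[y:y+150,x:x+190],None,fx=4,fy=4,interpolation=cv2.INTER_CUBIC),"w5c.png")
E
```

```text
t 12.0 tcp [559.8 -21.1  58.4] reg [-15.6 -27.5  58.4] F [-0.   0.1  0.7] gap 0.0003
[267 208] 172 128
```

View pics/w5c.png

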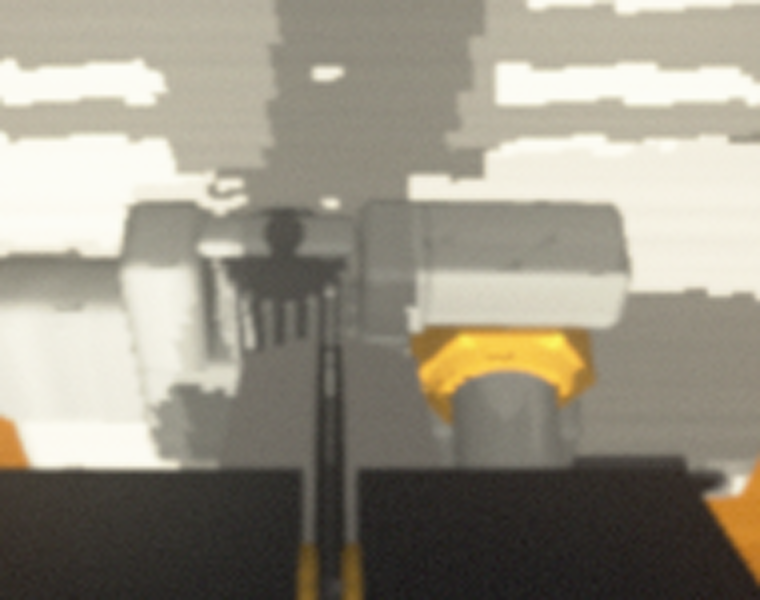

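```bash
python3 - <<'E'
from h import *
c=camera_model("wrist")
for p,z in(((520,328),.046),((285,290),.0505),((628,272),.046)): print(p,(reg(onz(c,172+(p[0]+.5)/4-.5,128+(p[1]+.5)/4-.5,z))*1e3).round(1))
E
```

```text
(520, 328) [-12.9   1.7  46. ]
(285, 290) [-28.7 -34.8  50.5]
(628, 272) [-27.5  16.1  46. ]
```

Call:
{"name": "send_rows", "arguments": {"series": [[[0,0,0,0,-14,0,0],[0,0,0,2,0,2.7,0],[0,0,0,1,0,1.3,0],[0,0,0,0,2,0,0],[0,0,0,0,2,0,0],[0,0,0,0,2,0,0]]]}}

```text
time_s: 12.65
tcp_pos: [0.5597, -0.0305, 0.0542]
eef_rot: [0.137, 2.481, -0.057]
contact_force: [-3.4, -6.3, 10.0]
finger_gap: 0.0006
gripper_force: 5.2
```

Call:
{"name": "send_rows", "arguments": {"series": [[[0,0,0,0,2,0,0],[0,0,0,0,2,0,0]]]}}

```text
time_s: 12.85
tcp_pos: [0.5603, -0.0261, 0.0544]
eef_rot: [0.136, 2.48, -0.057]
contact_force: [-2.5, -3.7, 9.3]
finger_gap: 0.0004
gripper_force: 4.4
```

Call:
{"name": "send_rows", "arguments": {"series": [[[0,0,0,0,2,0,0],[0,0,0,0,2,0,0],[0,0,0,-3,0,-4,0]]]}}

```text
time_s: 13.15
tcp_pos: [0.5598, -0.021, 0.0584]
eef_rot: [0.135, 2.483, -0.053]
contact_force: [0.1, 0.4, 0.0]
finger_gap: 0.0009
gripper_force: 0.0
```

Call:
{"name": "send_rows", "arguments": {"series": [[[0,0,0,0,-14,0,0],[0,0,0,2,0,2.7,0],[0,0,0,1,0,1.3,0],[0,0,0,0,2,0,0],[0,0,0,0,2,0,0],[0,0,0,0,2,0,0]]]}}

```text
time_s: 13.75
tcp_pos: [0.5596, -0.0306, 0.0541]
eef_rot: [0.137, 2.481, -0.057]
contact_force: [-4.4, -6.9, 10.5]
finger_gap: 0.0003
gripper_force: 5.5
```

Call:
{"name": "send_rows", "arguments": {"series": [[[0,0,0,0,2,0,0],[0,0,0,0,2,0,0]]]}}

```text
time_s: 13.95
tcp_pos: [0.5602, -0.0263, 0.0543]
eef_rot: [0.136, 2.481, -0.057]
contact_force: [-3.1, -4.9, 9.7]
finger_gap: 0.0005
gripper_force: 5.0
```

Call:
{"name": "send_rows", "arguments": {"series": [[[0,0,0,0,2,0,0],[0,0,0,0,2,0,0],[0,0,0,-3,0,-4,0]]]}}

```text
time_s: 14.25
tcp_pos: [0.5598, -0.021, 0.0584]
eef_rot: [0.135, 2.483, -0.053]
contact_force: [-0.5, -0.5, 0.4]
finger_gap: 0.0006
gripper_force: 0.0
```

```bash
python3 - <<'E'
from h import *
plan(); im=get_image("wrist");save(im,"w6.png");c=camera_model("wrist")
u=proj(c,world([-.02,-.02,.05]))[0].astype(int);x,y=max(u[0]-95,0),max(u[1]-80,0)
g=cv2.resize(im[y:y+150,x:x+190],None,fx=3,fy=3,interpolation=cv2.INTER_CUBIC)
t=get_image("top")[165:255,155:310];t=cv2.resize(t,(570,331),interpolation=cv2.INTER_CUBIC)[:150]
print(u,x,y);save(g,"w6c.png")
save(get_image("top"),"top1.png")
E
```

```text
t 14.25 tcp [559.8 -21.   58.4] reg [-15.6 -27.4  58.4] F [-0.5 -0.5  0.4] gap 0.0006
[267 208] 172 128
```

View pics/w6c.png

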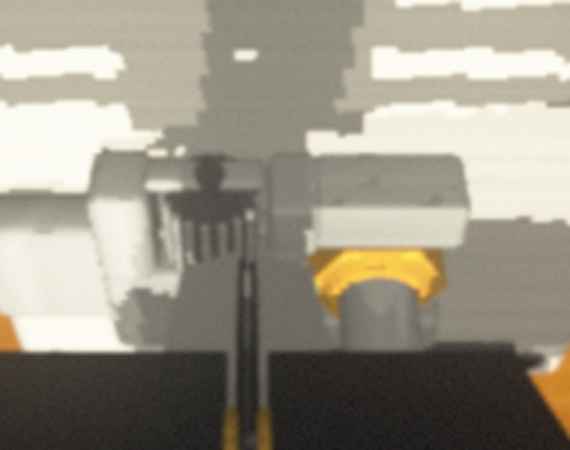

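Call:
{"name": "send_rows", "arguments": {"series": [[[0,0,0,0,-14,0,0],[0,0,0,2,0,2.7,0],[0,0,0,1,0,1.3,0],[0,0,0,0,2,0,0],[0,0,0,0,2,0,0],[0,0,0,0,2,0,0]]]}}

```text
time_s: 15.0
tcp_pos: [0.5596, -0.0308, 0.0541]
eef_rot: [0.137, 2.481, -0.058]
contact_force: [-4.4, -7.2, 11.4]
finger_gap: 0.0001
gripper_force: 5.8
```

Call:
{"name": "send_rows", "arguments": {"series": [[[0,0,0,0,2,0,0],[0,0,0,0,2,0,0]]]}}

```text
time_s: 15.2
tcp_pos: [0.5602, -0.0264, 0.0542]
eef_rot: [0.136, 2.481, -0.057]
contact_force: [-5.9, -3.8, 10.8]
finger_gap: 0.0003
gripper_force: 5.1
```

Call:
{"name": "send_rows", "arguments": {"series": [[[0,0,0,0,2,0,0],[0,0,0,0,2,0,0],[0,0,0,-3,0,-4,0]]]}}

```text
time_s: 15.5
tcp_pos: [0.5598, -0.0211, 0.0584]
eef_rot: [0.135, 2.483, -0.053]
contact_force: [0.2, 0.0, -0.4]
finger_gap: 0.0003
gripper_force: 0.0
```

```bash
cat > trk.py <<'E'
from h import *
def trk(a,b,box):
    x0,y0,x1,y1=box;A=cv2.cvtColor(a,cv2.COLOR_BGR2GRAY);B=cv2.cvtColor(b,cv2.COLOR_BGR2GRAY)
    k=8;T=cv2.resize(A[y0:y1,x0:x1],None,fx=k,fy=k,interpolation=cv2.INTER_CUBIC);m=7
    S=cv2.resize(B[y0-m:y1+m,x0-m:x1+m],None,fx=k,fy=k,interpolation=cv2.INTER_CUBIC)
    _,v,_,l=cv2.minMaxLoc(cv2.matchTemplate(S,T,cv2.TM_CCOEFF_NORMED));return round(l[0]/k-m,2),round(l[1]/k-m,2),round(v,3)
E
python3 - <<'E'
from trk import *
plan(); save(get_image("wrist"),"w7.png")
I={n:cv2.imread(f"pics/w{n}.png") for n in(5,6,7)}
# coords: crop offset (172,128), /4
B={"head":(172+22,128+42,172+56,128+70),"jaw":(172+115,128+45,172+165,128+80),"nut":(172+100,128+85,172+152,128+104)}
for n,b in B.items(): print(n,[trk(I[i],I[j],b) for i,j in((5,6),(6,7),(5,7))])
E
```

```text
t 15.5 tcp [559.8 -21.1  58.4] reg [-15.6 -27.5  58.4] F [ 0.2  0.  -0.4] gap 0.0003
head [(-0.75, -0.12, 0.98), (-0.62, -0.25, 0.977), (-1.38, -0.38, 0.97)]
jaw [(-1.0, 0.88, 0.991), (-0.25, 0.0, 0.996), (-1.25, 0.75, 0.99)]
nut [(0.0, 0.0, 0.997), (0.12, 0.0, 0.997), (0.0, 0.12, 0.994)]
```

```bash
python3 - <<'E'
from trk import *
save(get_image("top"),"top2.png");save(get_image("scene"),"sc2.png")
a,b,d=[cv2.imread(f"pics/top{i}.png") for i in(0,1,2)]
c=camera_model("top");s=camera_model("scene");e,f=cv2.imread("pics/scene0.png"),cv2.imread("pics/sc2.png")
P=lambda c,u,v,z:(reg(onz(c,u,v,z))*1e3).round(1)
for n,(x,y) in {"hole":(297,205),"stripL":(247,203.5),"shoulder":(238,203)}.items():
    X,Y=int(x),int(y);bx=(X-9,Y-9,X+10,Y+10)
    for q in(b,d):
        t=trk(a,q,bx);print(n,t,P(c,x,y,.043),P(c,x+t[0],y+t[1],.043))
for n,(x,y) in {"hole":(287.4,218.6),"stripL":(252,201)}.items():
    X,Y=int(x),int(y);bx=(X-9,Y-9,X+10,Y+10);t=trk(e,f,bx);print("sc",n,t,P(s,x,y,.043),P(s,x+t[0],y+t[1],.043))
E
```

```text
hole (-0.75, 1.12, 0.988) [   6.8 -200.3   43. ] [   4.2 -198.8   43. ]
hole (-0.88, 0.25, 0.988) [   6.8 -200.3   43. ] [   6.1 -198.5   43. ]
stripL (-0.88, -0.12, 0.844) [  3.2 -97.2  43. ] [  3.3 -95.3  43. ]
stripL (-0.75, -0.25, 0.859) [  3.2 -97.2  43. ] [  3.7 -95.6  43. ]
shoulder (-0.38, 0.12, 0.8) [  3.1 -78.6  43. ] [  2.7 -77.8  43. ]
shoulder (-0.38, 0.25, 0.795) [  3.1 -78.6  43. ] [  2.5 -77.8  43. ]
sc hole (-0.75, -0.12, 0.991) [   5.1 -201.9   43. ] [   4.4 -200.4   43. ]
sc stripL (-0.25, 0.0, 0.993) [  -2.5 -101.6   43. ] [  -2.9 -101.1   43. ]
```

Call:
{"name": "send_rows", "arguments": {"series": [[[0,0,0,0,-14,0,0],[0,0,0,2,0,2.7,0],[0,0,0,1.1,0,1.4,0],[0,0,0,0.15,2,-0.1,0],[0,0,0,0.15,2,-0.1,0],[0,0,0,0.15,2,-0.1,0]]]}}

```text
time_s: 16.25
tcp_pos: [0.5593, -0.0309, 0.054]
eef_rot: [0.138, 2.48, -0.058]
contact_force: [-4.1, -7.3, 12.4]
finger_gap: 0.0004
gripper_force: 6.4
```

Call:
{"name": "send_rows", "arguments": {"series": [[[0,0,0,0.15,2,-0.1,0],[0,0,0,0.15,2,-0.1,0]]]}}

```text
time_s: 16.45
tcp_pos: [0.5596, -0.0264, 0.0542]
eef_rot: [0.136, 2.48, -0.057]
contact_force: [-2.8, -4.3, 10.2]
finger_gap: 0.0005
gripper_force: 5.0
```

Call:
{"name": "send_rows", "arguments": {"series": [[[0,0,0,0.15,2,-0.1,0],[0,0,0,0.15,2,-0.1,0],[0,0,0,-3,0,-4,0]]]}}

```text
time_s: 16.75
tcp_pos: [0.5586, -0.021, 0.0581]
eef_rot: [0.135, 2.483, -0.054]
contact_force: [-1.1, 1.1, -0.3]
finger_gap: 0.0005
gripper_force: 0.0
```

Call:
{"name": "send_rows", "arguments": {"series": [[[0,0,0,0,-14,0,0],[0,0,0,2,0,2.7,0],[0,0,0,1,0,1.3,0],[0,0,0,0.15,2,-0.1,0],[0,0,0,0.15,2,-0.1,0],[0,0,0,0.15,2,-0.1,0]]]}}

```text
time_s: 17.35
tcp_pos: [0.5581, -0.031, 0.054]
eef_rot: [0.138, 2.48, -0.059]
contact_force: [-2.4, -9.9, 11.0]
finger_gap: 0.0006
gripper_force: 6.1
```

Call:
{"name": "send_rows", "arguments": {"series": [[[0,0,0,0.15,2,-0.1,0],[0,0,0,0.15,2,-0.1,0]]]}}

```text
time_s: 17.55
tcp_pos: [0.5585, -0.0267, 0.0542]
eef_rot: [0.137, 2.48, -0.058]
contact_force: [-0.8, -5.7, 8.9]
finger_gap: 0.0003
gripper_force: 4.6
```

Call:
{"name": "send_rows", "arguments": {"series": [[[0,0,0,0.15,2,-0.1,0],[0,0,0,0.15,2,-0.1,0],[0,0,0,-3,0,-4,0]]]}}

```text
time_s: 17.85
tcp_pos: [0.5572, -0.0208, 0.058]
eef_rot: [0.135, 2.483, -0.053]
contact_force: [-0.4, -0.6, -0.1]
finger_gap: 0.0003
gripper_force: 0.0
```

```bash
cat > m.py <<'E'
import sys
from trk import *
k=sys.argv[1]
plan(); c=camera_model("wrist");w=get_image("wrist");save(w,f"w{k}.png")
R0=cv2.imread("pics/w7.png");w=w[:,:,::-1].copy()
B={"head":(194,170,228,198),"jaw":(287,173,337,208),"nut":(272,213,324,232),"bolt/plate":(172+120,128+5,172+189,128+40)}
for n,b in B.items(): print(n,trk(R0,w,b))
a=cv2.imread("pics/top0.png");t=get_image("top")[:,:,::-1].copy();c=camera_model("top")
r=trk(a,t,(288,196,307,215));print("top hole",r,(reg(onz(c,297+r[0],205+r[1],.043))*1e3).round(1))
a=cv2.imread("pics/scene0.png");t=get_image("scene")[:,:,::-1].copy();c=camera_model("scene")
r=trk(a,t,(278,209,297,228));print("sc hole",r,(reg(onz(c,287.4+r[0],218.6+r[1],.043))*1e3).round(1))
E
python3 m.py 8
```

```text
t 17.85 tcp [557.2 -20.8  58. ] reg [-18.3 -27.5  58. ] F [-0.4 -0.6 -0.1] gap 0.0003
head (0.25, 2.5, 0.957)
jaw (-0.75, 3.5, 0.993)
nut (-0.25, 2.75, 0.985)
bolt/plate (2.5, 0.62, 0.895)
top hole (-1.0, 0.12, 0.991) [   6.4 -198.2   43. ]
sc hole (-0.75, -0.25, 0.993) [   4.7 -200.1   43. ]
```

Call:
{"name": "send_rows", "arguments": {"series": [[[0,0,0,-1,-14.5,1,0],[0,0,0,2,0,2.6,0],[0,0,0,1.2,0,1.5,0],[0,0,0,0,2,0,0],[0,0,0,0,2,0,0],[0,0,0,0,2,0,0],[0,0,0,0.06,2,0.08,0]]]}}

```text
time_s: 18.7
tcp_pos: [0.5587, -0.0307, 0.0535]
eef_rot: [0.139, 2.48, -0.061]
contact_force: [-7.7, -13.2, 17.8]
finger_gap: 0.0005
gripper_force: 10.2
```

Call:
{"name": "send_rows", "arguments": {"series": [[[0,0,0,0.1,2,0.12,0],[0,0,0,0.1,2,0.12,0]]]}}

```text
time_s: 18.9
tcp_pos: [0.5597, -0.0259, 0.0535]
eef_rot: [0.138, 2.479, -0.06]
contact_force: [0.2, -0.9, 5.8]
finger_gap: 0.0005
gripper_force: 2.9
```

Call:
{"name": "send_rows", "arguments": {"series": [[[0,0,0,0.1,2,0.12,0],[0,0,0,-3.5,0,-4.4,0]]]}}

```text
time_s: 19.1
tcp_pos: [0.5588, -0.0216, 0.0577]
eef_rot: [0.135, 2.483, -0.054]
contact_force: [-0.3, 0.5, -0.2]
finger_gap: 0.0001
gripper_force: 0.0
```

Call:
{"name": "send_rows", "arguments": {"series": [[[0,0,0,0,-14,0,0],[0,0,0,2,0,2.6,0],[0,0,0,1.2,0,1.5,0],[0,0,0,0,2,0,0],[0,0,0,0,2,0,0],[0,0,0,0,2,0,0],[0,0,0,0.06,2,0.08,0]]]}}

```text
time_s: 19.8
tcp_pos: [0.5589, -0.0307, 0.0534]
eef_rot: [0.139, 2.48, -0.061]
contact_force: [-7.4, -13.4, 19.5]
finger_gap: 0.0003
gripper_force: 11.2
```

Call:
{"name": "send_rows", "arguments": {"series": [[[0,0,0,0.1,2,0.12,0],[0,0,0,0.1,2,0.12,0]]]}}

```text
time_s: 20.0
tcp_pos: [0.5597, -0.0258, 0.0534]
eef_rot: [0.138, 2.479, -0.06]
contact_force: [1.4, 0.0, 4.9]
finger_gap: 0.0005
gripper_force: 1.9
```

Call:
{"name": "send_rows", "arguments": {"series": [[[0,0,0,0.1,2,0.12,0],[0,0,0,-3.5,0,-4.4,0],[0,0,0,0,0,0,0]]]}}

```text
time_s: 20.3
tcp_pos: [0.5592, -0.0218, 0.0584]
eef_rot: [0.135, 2.482, -0.055]
contact_force: [-0.1, 0.5, -0.2]
finger_gap: 0.0002
gripper_force: 0.0
```

```bash
python3 m.py 9
```

```text
t 20.3 tcp [559.2 -21.8  58.4] reg [-16.2 -28.3  58.4] F [-0.1  0.5 -0.2] gap 0.0002
head (1.12, -0.38, 0.955)
jaw (1.0, 0.88, 0.997)
nut (0.88, 0.62, 0.977)
bolt/plate (0.88, -0.12, 0.878)
top hole (-0.88, 0.5, 0.985) [   5.5 -198.5   43. ]
sc hole (-0.88, -0.12, 0.994) [   4.2 -200.1   43. ]
```

Call:
{"name": "send_rows", "arguments": {"series": [[[0,0,0,0,-13.5,0,0],[0,0,0,2,0,2.6,0],[0,0,0,1,0,1.3,0],[0,0,0,0,2,0,0],[0,0,0,0,2,0,0]]]}}

```text
time_s: 20.95
tcp_pos: [0.5581, -0.0341, 0.0532]
eef_rot: [0.139, 2.481, -0.061]
contact_force: [-10.7, -13.9, 19.4]
finger_gap: 0.0004
gripper_force: 11.3
```

Call:
{"name": "send_rows", "arguments": {"series": [[[0,0,0,0,1.5,0,0]]]}}

```text
time_s: 21.05
tcp_pos: [0.5584, -0.0325, 0.0533]
eef_rot: [0.139, 2.48, -0.061]
contact_force: [-4.5, -13.0, 11.9]
finger_gap: 0.0003
gripper_force: 7.5
```

Call:
{"name": "send_rows", "arguments": {"series": [[[0,0,0,0,1.5,0,0]]]}}

```text
time_s: 21.15
tcp_pos: [0.5588, -0.0311, 0.0535]
eef_rot: [0.139, 2.48, -0.061]
contact_force: [-5.9, -12.0, 15.9]
finger_gap: 0.0007
gripper_force: 8.9
```

Call:
{"name": "send_rows", "arguments": {"series": [[[0,0,0,0,1.5,0,0]]]}}

```text
time_s: 21.25
tcp_pos: [0.5592, -0.0296, 0.0536]
eef_rot: [0.139, 2.48, -0.061]
contact_force: [-6.9, -12.0, 18.4]
finger_gap: 0.0007
gripper_force: 10.0
```

Call:
{"name": "send_rows", "arguments": {"series": [[[0,0,0,0,1.5,0,0]]]}}

```text
time_s: 21.35
tcp_pos: [0.5593, -0.0279, 0.0537]
eef_rot: [0.139, 2.479, -0.061]
contact_force: [-6.8, -11.0, 19.7]
finger_gap: 0.0005
gripper_force: 9.8
```

Call:
{"name": "send_rows", "arguments": {"series": [[[0,0,0,0,1.5,0,0],[0,0,0,0,2,0,0]]]}}

```text
time_s: 21.55
tcp_pos: [0.5596, -0.0223, 0.0535]
eef_rot: [0.136, 2.481, -0.056]
contact_force: [-3.3, -2.4, 11.2]
finger_gap: 0.0001
gripper_force: 4.1
```

Call:
{"name": "send_rows", "arguments": {"series": [[[0,0,0,-3,0,-4,0],[0,0,0,0,0,0,0]]]}}

```text
time_s: 21.75
tcp_pos: [0.559, -0.022, 0.0585]
eef_rot: [0.135, 2.482, -0.055]
contact_force: [0.2, 0.3, 0.5]
finger_gap: 0.0007
gripper_force: 0.0
```

```bash
python3 m.py 10
```

```text
t 21.75 tcp [559.  -22.   58.5] reg [-16.3 -28.4  58.5] F [0.2 0.3 0.5] gap 0.0007
head (1.62, -0.38, 0.953)
jaw (1.38, 0.88, 0.996)
nut (1.25, 0.5, 0.977)
bolt/plate (-1.12, -0.38, 0.881)
top hole (-0.88, 0.5, 0.986) [   5.5 -198.5   43. ]
sc hole (-1.0, -0.12, 0.994) [   4.  -199.9   43. ]
```

Call:
{"name": "send_rows", "arguments": {"series": [[[0,0,0,0,0,-15,0],[0,0,0,0,0,-25,0],[0,0,0,0,0,-25,0],[0,0,0,0,0,-20,0],[0,6,0,0,-30,0,0],[0,6.5,0,0,-35,0,0],[0,6.5,0,0,-35,0,0],[0,6.5,0,0,-35,0,0],[0,6.5,0,0,-9,0,0],[0,6,0,0,0,0,0],[0,0,0,0,0,0,0]]]}}

```text
time_s: 23.0
tcp_pos: [0.5153, -0.0927, 0.1293]
eef_rot: [0.196, 2.882, -0.102]
contact_force: [0.9, 1.0, -0.1]
finger_gap: 0.001
gripper_force: 0.0
```

```bash
python3 - <<'E'
from h import *
plan(world([.045,-.172,.12]),goal(0,0)); print(bot.get_state()["q"].round(2))
E
```

```text
t 23.0 tcp [515.3 -92.7 129.3] reg [ -52.  -103.6  129.3] F [ 0.9  1.  -0.1] gap 0.001
rot tool deg [-3.21 14.58 -1.41]
shift now-frame mm [-92.7 -64.8  37.3]
shift goal-frame mm [-97.  -68.4   9.3]
[ 1.01  0.33 -1.15  2.17  0.66  0.69  0.87]
```

Call:
{"name": "send_rows", "arguments": {"series": [[[-1,5,-0.5,0,-20,-5,0],[-1,5,-0.5,0,-25,-5,0],[-1,4.5,-0.5,0,-25,0,0],[0,0,0,-20,0,0,0],[0,0,0,-30,0,0,0],[0,0,0,-30,0,0,0],[0,0,0,-18,0,0,0],[0,0,0,0,0,0,0]]]}}

```text
time_s: 23.8
tcp_pos: [0.6013, -0.1713, 0.1406]
eef_rot: [0.17, 3.132, -0.01]
contact_force: [-0.6, -0.4, -0.4]
finger_gap: 0.0008
gripper_force: 0.0
```

```bash
python3 - <<'E'
from h import *
plan(world([.04,-.172,.035]),goal(0,0)); print(bot.get_state()["q"].round(2))
E
```

```text
t 23.8 tcp [ 601.3 -171.3  140.6] reg [  42.3 -172.1  140.6] F [-0.6 -0.4 -0.4] gap 0.0008
rot tool deg [-0.36  0.29  0.16]
shift now-frame mm [  2.8   0.8 105.6]
shift goal-frame mm [2.300e+00 1.000e-01 1.056e+02]
[ 0.92  0.62 -1.04  1.74  0.6   1.13  1.15]
```

Call:
{"name": "send_rows", "arguments": {"series": [[[0,0,0,0,0,30,0],[0,0,0,0,0,30,0],[0,0,0,0,0,30,0],[0,0,0,0,0,15.5,0],[0,0,0,6,0,0,0],[0,0,0,4,0,0,0],[0,0,0,0,0,0,0]]]}}

```text
time_s: 24.5
tcp_pos: [0.5901, -0.1715, 0.0373]
eef_rot: [0.17, 3.133, -0.012]
contact_force: [-0.1, 0.5, -0.5]
finger_gap: 0.0003
gripper_force: 0.0
```

Call:
{"name": "send_rows", "arguments": {"series": [[[0,0,0,2,0,0,0],[0,0,0,2,0,0,0],[0,0,0,2,0,0,0]]]}}

```text
time_s: 24.8
tcp_pos: [0.5842, -0.1709, 0.0363]
eef_rot: [0.17, 3.134, -0.011]
contact_force: [1.0, 0.8, -0.4]
finger_gap: 0.0005
gripper_force: 0.7
```

Call:
{"name": "send_rows", "arguments": {"series": [[[0,0,0,2,0,0,0],[0,0,0,2,0,0,0]]]}}

```text
time_s: 25.0
tcp_pos: [0.5804, -0.1705, 0.036]
eef_rot: [0.17, 3.134, -0.011]
contact_force: [2.6, -0.9, 1.7]
finger_gap: 0.0003
gripper_force: 1.3
```

Call:
{"name": "send_rows", "arguments": {"series": [[[0,0,3,9.1,0,0,0],[0,0,3,9.1,0,0,0],[0,0,3,9,0,0,0],[0,0,3,9,0,0,0]]]}}

```text
time_s: 25.4
tcp_pos: [0.5445, -0.164, 0.0358]
eef_rot: [0.5, 3.097, -0.01]
contact_force: [2.3, -3.4, 1.3]
finger_gap: 0.0008
gripper_force: 1.5
```

```bash
cat > ph.py <<'E'
from h import *
def ph(im=None):
    s=bot.get_state();p=reg(s["tcp_pos"])*1e3;C=RR.T@R.from_rotvec(s["eef_rot"]).as_matrix()
    yaw=np.degrees(np.arctan2(C[1,0],-C[0,0]));r=np.hypot(p[0],p[1]);r2=np.sqrt(r*r-19.5**2)
    ang=np.degrees(np.arctan2(-p[0],-p[1])+np.arctan2(19.5,r2))
    print("t",s["time_s"],"p",p.round(1),"tool yaw",yaw.round(2),"handle ang",ang.round(2),"r",r2.round(1),"F tool",(C.T@RR.T@s["contact_force"]).round(1),"q",s["q"].round(2))
E
python3 -c "
from ph import *
ph()"
```

```text
t 25.4 p [ -15.  -171.2   35.8] tool yaw 12.0 handle ang 11.53 r 170.8 F tool [-3.2 -2.5 -1.2] q [ 0.89  0.64 -0.93  1.94  0.67  0.9   0.85]
```

Call:
{"name": "send_rows", "arguments": {"series": [[[0,0,3,9,0,0,0],[0,0,3,8.9,0,0,0],[0,0,3,8.9,0,0,0],[0,0,3,8.8,0,0,0],[0,0,3,8.8,0,0,0]]]}}

```text
time_s: 25.9
tcp_pos: [0.504, -0.1459, 0.0356]
eef_rot: [0.9, 3.005, -0.01]
contact_force: [1.3, -3.2, -0.2]
finger_gap: 0.0003
gripper_force: 1.6
```

```bash
python3 -c "
from ph import *
ph()"
```

```text
t 25.9 p [ -57.3 -157.7   35.6] tool yaw 27.0 handle ang 26.65 r 166.7 F tool [-2.8 -1.9  0.2] q [ 0.87  0.57 -0.9   2.04  0.62  0.82  0.6 ]
```

Call:
{"name": "send_rows", "arguments": {"series": [[[0,0,3,8.7,0,0,0],[0,0,3,8.7,0,0,0],[0,0,3,8.6,0,0,0],[0,0,3,8.6,0,0,0]]]}}

```text
time_s: 26.3
tcp_pos: [0.4765, -0.1247, 0.0353]
eef_rot: [1.209, 2.894, -0.009]
contact_force: [0.9, -4.5, 0.4]
finger_gap: 0.0007
gripper_force: 1.7
```

```bash
python3 -c "
from ph import *
ph()"
```

```text
t 26.3 p [ -86.9 -139.7   35.3] tool yaw 39.0 handle ang 38.7 r 163.4 F tool [-3.8 -2.6 -0.3] q [ 0.84  0.51 -0.87  2.11  0.57  0.77  0.38]
```

Call:
{"name": "send_rows", "arguments": {"series": [[[0,0,3,8.5,0,0,0],[0,0,3,8.5,0,0,0],[0,0,3,8.4,0,0,0],[0,0,3,8.4,0,0,0],[0,0,3,8.3,0,0,0],[0,0,3,8.3,0,0,0],[0,0,0,0,0,0,0]]]}}

```text
time_s: 27.0
tcp_pos: [0.4457, -0.084, 0.035]
eef_rot: [1.644, 2.671, -0.008]
contact_force: [-1.0, -0.9, -0.3]
finger_gap: 0.0004
gripper_force: 0.1
```

```bash
cat > top.py <<'E'
from ph import *
import sys
ph(); im=get_image("top");save(im,sys.argv[1]);c=camera_model("top")
for r in(100,150,200,213): print(r,proj(c,world([-r*np.sin(np.pi/3)/1e3,-r*.0005,.043])).round(1))
E
python3 top.py t5.png
```

```text
t 27.0 p [-122.  -102.7   35. ] tool yaw 56.85 handle ang 56.94 r 158.3 F tool [-0.3 -1.3  0.3] q [ 0.74  0.43 -0.82  2.19  0.51  0.71  0.04]
100 [[220.1 243.6]]
150 [[230.9 265.7]]
200 [[242.1 288.6]]
213 [[245.1 294.7]]
```

```bash
cat > ang.py <<'E'
from ph import *
def ang(tag):
  for cam in("top","scene"):
    c=camera_model(cam);im=get_image(cam);save(im,f"{tag}_{cam}.png");g=cv2.cvtColor(im,cv2.COLOR_RGB2GRAY)
    # hole: best dark-centre/bright-ring score over angle (r=200)
    best=[]
    for a in np.arange(48,70,.25):
      for r in(197,198.5,200,201.5,203):
        t=np.radians(a);ce=world([-r*np.sin(t)/1e3,-r*np.cos(t)/1e3,.043])
        k=np.arange(0,2*np.pi,.4);ring=lambda q:proj(c,[ce+[q*np.cos(x),q*np.sin(x),0] for x in k]).astype(np.float32)
        f=lambda q:cv2.remap(g,ring(q)[:,:1],ring(q)[:,1:],cv2.INTER_LINEAR).mean()
        best.append((f(.0085)-f(.0025),a,r))
    print(cam,[tuple(np.round(b,2)) for b in sorted(best)[::-1][:4]])
ph();import sys;ang(sys.argv[1])
E
python3 ang.py a1
```

```text
t 27.05 p [-121.5 -102.9   35. ] tool yaw 56.75 handle ang 56.78 r 158.0 F tool [-0.6 -0.2 -0.2] q [ 0.74  0.43 -0.82  2.19  0.51  0.71  0.04]
top [(np.float64(95.88), np.float64(57.75), np.float64(198.5)), (np.float64(92.06), np.float64(57.5), np.float64(198.5)), (np.float64(89.75), np.float64(58.0), np.float64(198.5)), (np.float64(87.69), np.float64(57.75), np.float64(197.0))]
scene [(np.float64(93.5), np.float64(57.25), np.float64(201.5)), (np.float64(91.75), np.float64(57.25), np.float64(200.0)), (np.float64(90.31), np.float64(57.5), np.float64(201.5)), (np.float64(89.88), np.float64(57.0), np.float64(201.5))]
```

Call:
{"name": "send_rows", "arguments": {"series": [[[0,0,1,2.8,0,0,0],[0,0,1,2.8,0,0,0],[0,0,0,0,0,0,0]]]}}

```text
time_s: 27.45
tcp_pos: [0.4437, -0.0794, 0.0349]
eef_rot: [1.691, 2.641, -0.007]
contact_force: [-1.0, -2.7, 1.0]
finger_gap: 0.0005
gripper_force: 1.0
```

```bash
python3 ang.py a2
```

```text
t 27.45 p [-124.5  -98.3   34.9] tool yaw 58.9 handle ang 58.76 r 157.5 F tool [-2. -2. -1.] q [ 0.73  0.43 -0.82  2.2   0.5   0.7  -0.  ]
top [(np.float64(82.5), np.float64(59.75), np.float64(198.5)), (np.float64(81.06), np.float64(59.5), np.float64(198.5)), (np.float64(78.5), np.float64(59.5), np.float64(197.0)), (np.float64(71.88), np.float64(59.25), np.float64(198.5))]
scene [(np.float64(91.75), np.float64(59.25), np.float64(200.0)), (np.float64(90.69), np.float64(59.25), np.float64(201.5)), (np.float64(90.5), np.float64(59.0), np.float64(201.5)), (np.float64(89.94), np.float64(59.0), np.float64(200.0))]
```

Call:
{"name": "send_rows", "arguments": {"series": [[[0,0,0,-6,0,0,0],[0,0,0,-10,0,0,0],[0,0,0,0,0,-20,0],[0,0,0,0,0,-30,0],[0,0,0,0,0,-30,0],[0,0,-7,0,0,-20,0],[0,0,-8,0,0,0,0],[0,0,-8,0,0,0,0],[0,0,-8,0,0,0,0],[0,0,-8,0,0,0,0],[0,0,-8,0,0,0,0],[0,0,-8,0,0,0,0]]]}}

```text
time_s: 28.75
tcp_pos: [0.4509, -0.0939, 0.1351]
eef_rot: [0.271, 3.127, -0.009]
contact_force: [0.1, -0.1, -0.5]
finger_gap: 0.0003
gripper_force: 0.0
```

```bash
python3 ang.py a3; python3 -c "
from h import *
plan(world([-.055,-.02,.11]),goal(33,0))"
```

```text
t 28.75 p [-115.9 -111.9  135.1] tool yaw 3.55 handle ang 52.94 r 159.9 F tool [-0.1 -0.1  0.5] q [ 1.05  0.35 -1.14  2.1   0.4   0.93  1.09]
top [(np.float64(166.5), np.float64(59.0), np.float64(198.5)), (np.float64(166.19), np.float64(58.75), np.float64(198.5)), (np.float64(160.12), np.float64(58.5), np.float64(198.5)), (np.float64(159.25), np.float64(59.25), np.float64(198.5))]
scene [(np.float64(125.38), np.float64(59.0), np.float64(201.5)), (np.float64(124.88), np.float64(59.0), np.float64(200.0)), (np.float64(123.94), np.float64(59.25), np.float64(200.0)), (np.float64(122.38), np.float64(59.25), np.float64(201.5))]
t 28.85 tcp [450.7 -93.8 135. ] reg [-116.  -111.8  135. ] F [-0.   0.3 -0.7] gap 0.0003
rot tool deg [ -1.37 -32.8   -3.54]
shift now-frame mm [-54.8  95.7  24.7]
shift goal-frame mm [-37.6  91.8  54.2]
```

Call:
{"name": "send_rows", "arguments": {"series": [[[0,0,-1,-15,25,0,0],[0,0,-1,-15,25,0,0],[0,0,-1,-15,25,0,0],[0,0,0,-10,20,0,0],[0,-6.5,0,0,0,0,0],[0,-6.5,0,0,0,0,0],[0,-6.5,0,0,0,0,0],[0,-6.5,0,0,0,8,0],[0,-6,0,0,0,8,0],[0,0,0,0,0,0,0]]]}}

```text
time_s: 29.85
tcp_pos: [0.525, -0.0142, 0.1241]
eef_rot: [0.176, 2.638, -0.072]
contact_force: [0.6, 0.6, -0.1]
finger_gap: 0.0005
gripper_force: 0.0
```

```bash
python3 - <<'E'
from h import *
plan(world([-.045,-.02,.10]),goal(35,0)); im=get_image("wrist");save(im,"w11.png");c=camera_model("wrist")
u=proj(c,world([-.0,-.0,.046]))[0];print(u)
x,y=int(u[0])-80,int(u[1])-75;x=max(x,0);y=max(y,0)
g=cv2.resize(im[y:y+130,x:x+160],None,fx=4.6,fy=4.6,interpolation=cv2.INTER_CUBIC).copy();print(x,y)
save(g,"w11c.png")
E
```

```text
t 29.85 tcp [525.  -14.2 124.1] reg [-51.  -24.5 124.1] F [ 0.6  0.6 -0.1] gap 0.0005
rot tool deg [-1.77 -6.38 -0.74]
shift now-frame mm [ 6.3  5.1 23.9]
shift goal-frame mm [ 8.9  4.5 23.2]
[284.96017923 196.23804761]
204 121
```

View pics/w11c.png

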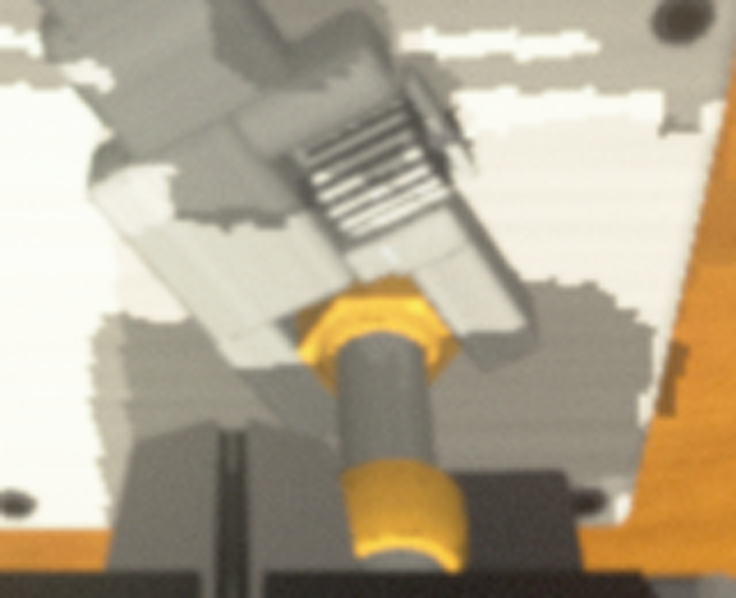

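```bash
cat > hx.py <<'E'
from h import *
def fit(im,c,rng,K=4):
    u0=proj(c,world([0,0,.04]))[0];x,y=(u0-32).astype(int)
    hsv=cv2.cvtColor(cv2.resize(im[y:y+64,x:x+64],None,fx=K,fy=K,interpolation=cv2.INTER_CUBIC),cv2.COLOR_BGR2HSV)
    m=((hsv[...,1]>130)&(hsv[...,0]>14)&(hsv[...,0]<32)).astype(np.uint8)
    out=[]
    ang=np.radians(np.arange(0,360,60)+30)
    for a in rng:
        t=ang-np.radians(a);H=np.c_[np.cos(t),np.sin(t)]*.0155
        P=[world([h[0],h[1],z]) for h in H for z in(.03,.046)]
        top=[world([.0095*np.cos(q),.0095*np.sin(q),z]) for q in np.arange(0,6.3,.4) for z in(.046,.075)]
        for dx in np.arange(-2.5,2.6,.25):
            for dy in np.arange(-2.5,2.6,.25):
                S=np.zeros_like(m);f=lambda p:cv2.convexHull(np.int32(np.round((proj(c,p)+[dx,dy]-[x,y]+.5)*K)))
                cv2.fillPoly(S,[f(P)],1);I=np.ones_like(m);cv2.fillPoly(I,[f(top)],0)
                v=proj(c,world([0,0,.055]))[0][1]-y; I[int(v*K):]=0
                out.append(((S&m&I).sum()/max(1,((S|m)&I).sum()),a,dx,dy))
    out.sort(reverse=True)
    for a in rng: print(a,[np.round(o,3).tolist() for o in out if o[1]==a][0])
E
python3 - <<'E'
from hx import *
fit(cv2.imread("pics/w11.png"),camera_model("wrist"),[45,50,54,56,57,58,59,60,61,62,63,66])
E
```

```text
45 [0.549, 45.0, 0.75, 2.5]
50 [0.55, 50.0, 1.0, 2.5]
54 [0.542, 54.0, 1.25, 2.5]
56 [0.544, 56.0, 1.25, 2.5]
57 [0.545, 57.0, 1.25, 2.5]
58 [0.547, 58.0, 1.25, 2.5]
59 [0.547, 59.0, 1.25, 2.5]
60 [0.549, 60.0, 1.25, 2.5]
61 [0.548, 61.0, 1.25, 2.5]
62 [0.55, 62.0, 1.25, 2.5]
63 [0.55, 63.0, 1.25, 2.5]
66 [0.553, 66.0, 1.25, 2.5]
```

```bash
python3 - <<'E'
from h import *
c=camera_model("wrist")
for a in(54,57,60,63):
    t=np.radians(np.array([-90,90,150,210,-30,30])-a+60)
    for z in(.046,.03): print(a,z,((proj(c,[world([.0155*np.cos(q),.0155*np.sin(q),z]) for q in t])-[204,121]+.5)*4.6-.5).round(0).tolist())
g=cv2.imread("pics/w11c.png");h=cv2.cvtColor(g,cv2.COLOR_BGR2HSV)
m=((h[...,1]>120)&(h[...,0]>12)&(h[...,0]<34)&(h[...,2]>60)).astype(np.uint8)
for v in range(270,402,6):
    k=np.where(m[v,260:500])[0]+260
    if len(k): 
        s=np.split(k,np.where(np.diff(k)>3)[0]+1);print(v,[(int(q[0]),int(q[-1])) for q in s if len(q)>3])
E
```

```text
54 0.046 [[294.0, 354.0], [455.0, 341.0], [411.0, 292.0], [328.0, 299.0], [340.0, 400.0], [418.0, 394.0]]
54 0.03 [[293.0, 299.0], [448.0, 286.0], [405.0, 238.0], [325.0, 245.0], [337.0, 344.0], [412.0, 338.0]]
57 0.046 [[294.0, 351.0], [455.0, 344.0], [415.0, 294.0], [332.0, 298.0], [336.0, 399.0], [414.0, 395.0]]
57 0.03 [[293.0, 296.0], [448.0, 289.0], [409.0, 239.0], [329.0, 243.0], [333.0, 343.0], [409.0, 340.0]]
60 0.046 [[294.0, 348.0], [455.0, 347.0], [419.0, 295.0], [335.0, 296.0], [332.0, 397.0], [411.0, 397.0]]
60 0.03 [[293.0, 293.0], [448.0, 292.0], [412.0, 241.0], [333.0, 241.0], [330.0, 342.0], [405.0, 341.0]]
63 0.046 [[294.0, 345.0], [455.0, 350.0], [422.0, 297.0], [339.0, 294.0], [329.0, 396.0], [407.0, 398.0]]
63 0.03 [[293.0, 290.0], [447.0, 295.0], [416.0, 242.0], [336.0, 240.0], [327.0, 340.0], [402.0, 343.0]]
282 [(379, 410)]
288 [(353, 415)]
294 [(342, 420)]
300 [(331, 425)]
306 [(320, 430)]
312 [(305, 435)]
318 [(301, 439)]
324 [(301, 443)]
330 [(302, 448)]
336 [(301, 358), (406, 451)]
342 [(300, 346), (416, 455)]
348 [(299, 339), (422, 457)]
354 [(301, 336), (425, 453)]
360 [(304, 334), (425, 447)]
366 [(311, 334), (427, 442)]
372 [(317, 333), (428, 437)]
378 [(322, 333)]
384 [(326, 333)]
```

```bash
python3 -c "
from workcell import sign_off
print(sign_off())"
```

```text
the job is handed in; nothing more can be done
None
```

I closed the jaws with the worm until it stalled, turned the nut about 60° clockwise (measured 59–60°, good to about 1.5°), left the wrench round it with the gripper clear, and handed the job in at about 30 s; I confirmed the fit only by the stall, not by sight.

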